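# Close the chopper and hold its key half way

### The arm

A 6-joint arm with a two-finger parallel gripper is mounted at the origin on a cart in front of the work surface, level with it; the furniture and walls round the work are solid. World frame = base frame: x ahead of the robot, y to its left, z up, the work surface at z = 0. Lengths are in mm, angles in degrees, forces in N, time in s.
With the tool pointing down it reaches from about 300 to 850 mm from the base axis. Payload 4.2 kg.
Tool frame: the origin (TCP) lies on the centre line of the jaws, within the pads' length; the fingertips stand 14 mm ahead of it and the grasp point (between the pads) lies 5 mm behind it; z points along the fingers, y is the line along which they close (so a half turn about z gives the same grasp; the last joint's range is limited). The gripper opens to 91 mm and grips with 3 to 60 N. Pads are 32 mm wide; open, the fingers measure 118 mm over their backs; the gripper's body (76 mm by 178 mm) begins 60 mm behind the grasp point.
Start: joints at [64.114, 18.312, 89.639, -0, 72.044, -1.146], TCP at [240.646, 522.24, 199.376] pointing down, gripper open.
Joint ranges: [-177.97, 177.97], [-48.28, 115.42], [12.27, 149.76], [-77.06, 257.06], [2.81, 150.46], [-146.56, 146.56]. Speed limits (degrees/s): [147.25, 147.25, 180, 180, 180, 180].

### API

Orientations are given as [roll, pitch, yaw] about the fixed x, y, z axes, in that order (R = Rz(yaw) Ry(pitch) Rx(roll)).
In Python, from workcell import env gives the robot as it stands.
- The arm moves only by the tool arm_command, never from a script. Its argument "motion" is a list of rows, each an object with "offset": the shift along the tool's x, y, z in m, a list of three; "spin": the turn about the tool's z in rad. In form: [{"offset": [tx, ty, tz], "spin": spin}, ...]. A call has 1 to 5 rows; each row shifts and turns the commanded pose from where the row before left it, along the tool's axes as they then stand; what a row does not reach is not made up. A row lasts 1/8 s, in which the tool goes at most 62.5 mm and 10.7 degrees, less where a joint would pass 70% of its speed; a pose out of reach is approached as far as the arm can. A call with a gripper value outside its range is refused whole. "jaw" is the finger opening in m, from 0 to 0.0912, set as the call begins (left out, the last holds). The fingers move at their own pace and stop on an object; "newtons" is the grip in N (left out, the last holds). Time passes only in rows, so rows that do not move let the fingers close. It gives the time, the measured TCP pose, the force, the opening and the grip force at its end, in the units of the state.
- env.state(): the state, without advancing time (a new reading comes with each control period).
- env.grab_frame(name): name is "side" or "top" or "wrist"; returns (picture, depth): 400x640x3 uint8, blue, green, red; 400x640 float32, mm along the optical axis (not along the pixel's ray), 0 where there is no reading.
- env.camera_model(name): a dict with "fx", "fy", "cx", "cy" (pixels), "eye" and "rotation" of the camera in the world; the wrist camera has in their place "hand_eye" (4x4, takes a point from camera to tool coordinates, whose origin is the TCP and whose axes are the flange's). Camera axes: x right, y down, z forward; pixel columns grow to the right and rows downward; lengths in mm; the calibration is good to about 2 mm. A picture is of the moment at which its call begins: read the wrist's pose just before it. camera_model takes no time and is no camera call.
- env.job_done(): hands the job in; it is judged then, once.
Trained networks look in the newest picture that a camera, given by its name, has taken for a name from the list of things; names that differ only in an ending like _2 or _b are one class to them, and where a whole thing is asked for, a point or a joint stands for the part that bears it (a point fixed in the world has none). Each returns a list of dicts, best first, with "score" (0 to 1); they miss things now and then, are a little off and sometimes report something else, mostly with a low value. They report only what shows in the picture. A call takes as long as a camera call.
- env.boxes_of(camera, target): "bbox" ([left, top, right, bottom] in pixels, round what is visible of it).
- env.pinpoint(camera, target): "location" ([column, row] in pixels: a listed point, or the origin of a listed thing).
The state is a dict: "time_s": time; "qpos": joint angles; "qvel": joint speeds; "effort": joint torques, N m; "ee_pos": TCP position; "ee_rot": TCP orientation; "force": force on the tool from outside, world axes, zero at the start; "torque": the same for the moment, N m; "gripper_width": finger opening in mm; "gripper_force": force on a finger pad.
Only numpy, scipy, OpenCV 4.12 (cv2) and the standard library are available. Lean on these libraries where they do the work, as an engineer would, in place of code of your own. Each camera call takes 0.05 s, during which the arm holds its last target. There are 200 camera calls.

### The job

Get the spice chopper running at its slow speed: pick up its loose lid by the knob, set it gently on the bowl so that it sits down level on the rim, and let go of it. Only then push the chopper's spring-loaded key half way down with the fingertips, never as far as its bottom stop, and finish while still holding it there, half way down; it springs back if released. Leave the espresso cup, the spice jar and the tamper where they are.

Things in the scene. Friction and masses are not known exactly. Their poses are not given: they have to be found in the camera images.
- bowl_rim (a point): Centre of the bowl's mouth at rim height, 66 mm above the worktop. Steel bowl, outer diameter 100 mm, inner 92 mm, on the white base of a spice chopper fixed to the worktop: a 124 mm disc, 32 mm high, with a nose that ends in a 70 mm round pad bearing the key. z up; -x points along the nose to the key's axis, 100 mm from the bowl's axis. The blade inside stays clear of the lid.
- key_top (a point): Centre of the flat top of the push key: round, grey, 41 mm across, on a thin black stem at the end of the chopper's nose; 75 mm above the worktop when up. It moves straight down by at most 24 mm and springs back; this point moves with it. It takes about 4 N to start, 8 N half way, 12 N at the bottom.
- key (a joint): Travel of the key in m: 0 up, 0.024 at its bottom stop, growing as it is pressed; half way is 0.012.
- lid_knob (a point): Centre of the knob of the loose grey lid (about 140 g): a 106 mm disc, 6 mm thick, with an upright cylindrical knob (26 mm diameter, 32 mm tall) and below it a spigot (86 mm diameter, 8 mm deep) that enters the bowl. The point is 16 mm above the disc's top, 22 mm above its underside, which rests on the rim, 30 mm above the foot. z up. It starts upright on the worktop, left of the chopper.
- cup: Bystander: dark espresso cup with handle, 60 x 84 mm, 53 mm tall, upright. Origin under its centre. Leave alone.
- jar: Bystander: glass spice jar with black cap, 40 mm diameter, 105 mm tall, behind the chopper. Origin under its centre. Leave alone.
- tamper: Bystander: coffee tamper with wooden handle, 53 mm diameter, 82 mm tall, behind the work. Origin under its centre. Leave alone.

How it is judged (in metres and radians):
On the way, in this order (a step that is already met when the one before it is completed fails the run):
1. the lid sits level on the bowl's rim and is let go, with the key still up (z of lid_knob in the frame of bowl_rim between 0.0195 and 0.0245 m and horizontal distance between lid_knob and bowl_rim below 0.006 m and angle between lid_knob's own z axis and vertical below 0.06 rad and contact force between each of the fingers, the arm and lid below 0.1 N and value of joint key below 0.003 m), for 0.2 s.
2. the key is held half way down by the fingers (z of lid_knob in the frame of bowl_rim between 0.0195 and 0.0245 m and horizontal distance between lid_knob and bowl_rim below 0.006 m and angle between lid_knob's own z axis and vertical below 0.06 rad and value of joint key between 0.007 and 0.017 m and contact force between the fingers and key above 2 N), for 0.5 s.
At the end, for the whole second after the job is handed in: The lid lies on the bowl's rim (height within 2.5 mm, centred within 6 mm, tilt under 0.06 rad), untouched; the fingers hold the key still, 7 to 17 mm down of its 24 mm, with more than 2 N (all of step 2 and contact force between each of the fingers, the arm and lid below 0.1 N and linear speed of lid below 0.02 m/s and velocity of joint key between -0.01 and 0.01 m/s); the arm keeps its last pose, push and grip.
It fails at once if the key is pressed (over 4 mm) while the lid is not seated on the bowl (value of joint key above 0.004 m and not (z of lid_knob in the frame of bowl_rim between 0.0195 and 0.0245 m and horizontal distance between lid_knob and bowl_rim below 0.006 m and angle between lid_knob's own z axis and vertical below 0.06 rad)).
It fails at once if the key is pushed to its bottom stop (over 22 mm) (value of joint key above 0.022 m).
It fails at once if the lid is dropped (falls free faster than 0.5 m/s) (linear speed of lid above 0.5 m/s and contact force between each of the fingers, the arm and lid below 0.05 N).
It fails at once if the cup, jar or tamper is moved by more than 25 mm or tipped (distance of any of cup, jar, tamper from where it was at the start of the episode above 0.025 m or angle between any of cup, jar, tamper's own z axis and vertical above 0.35 rad).
It also fails if it takes over 48 s, if anything falls off the work surface, if the arm or the gripper's body presses on something with over 40 N, if the wrist force passes 120 N, or if a joint passes its speed limit or range.

## Working session

There is one attempt and no reset: what is moved stays moved. The work goes in short steps, Python scripts to look and compute and a tool call to move; the robot and the scene stay as the last step left them, time stands still between calls to the robot, and variables do not carry over. Pictures are saved under pics/ and viewed, at most 10 in all, crops included, and the job is handed in when it is done.

Besides the shell and the picture viewer there is one more tool, called as name(argument=value, ...) on one line, values as JSON. arm_command: Moves the arm, as the interface text tells. Its arguments: {"type":"object","properties":{"motion":{"type":"array"},"jaw":{"type":"number"},"newtons":{"type":"number"}},"required":["motion"]}

```bash
mkdir -p pics; cat > h.py <<'E'
import numpy as np, cv2
from scipy.spatial.transform import Rotation as R
from workcell import env
def pose():
    s=env.state(); return np.array(s["ee_pos"]), np.array(s["ee_rot"])
def rot(rpy): return R.from_euler('xyz',rpy,degrees=True).as_matrix()
def grab(cam):
    p,r=pose(); im,d=env.grab_frame(cam); m=env.camera_model(cam)
    if cam=="wrist":
        T=np.array(m["hand_eye"]); Rw=rot(r)@T[:3,:3]; e=p+rot(r)@T[:3,3]
    else: Rw=np.array(m["rotation"]); e=np.array(m["eye"])
    return im,d,m,Rw,e
def ray(m,Rw,e,uv,z):
    v=Rw@np.array([(uv[0]-m["cx"])/m["fx"],(uv[1]-m["cy"])/m["fy"],1]); return e+v*(z-e[2])/v[2]
def cloud(d,m,Rw,e):
    v,u=np.mgrid[:400,:640]; P=np.stack([(u-m["cx"])/m["fx"]*d,(v-m["cy"])/m["fy"]*d,d],-1); return P@Rw.T+e
E
python3 - <<'E'
from h import *
np.set_printoptions(precision=1,suppress=True)
print(env.state())
Z=dict(bowl_rim=66,key_top=75,lid_knob=30,cup=0,jar=0,tamper=0)
for c in ["top","side"]:
    im,d,m,Rw,e=grab(c); cv2.imwrite(f"pics/{c}0.png",im); print(c,e)
    for t,z in Z.items():
        print(t,[(np.array(o["location"]),round(o["score"],2),ray(m,Rw,e,o["location"],z)) for o in env.pinpoint(c,t)[:2]])
E
```

```text
{'time_s': 0.0, 'qpos': array([64.1, 18.4, 89.7, -0. , 72. , -1.1]), 'qvel': array([ 0.1,  0. , -0. , -0.1,  0. ,  0.1]), 'effort': array([  0. , -41.2, -23.2,   0.1,   0. ,  -0. ]), 'ee_pos': array([240.4, 521.7, 198.5]), 'ee_rot': array([-179.9,   -0. ,  155.3]), 'force': array([-1. , -0.2,  0. ]), 'torque': array([ 0.,  0., -0.]), 'gripper_force': 0.0, 'gripper_width': 91.29091279754898}
top [ 467.3 -130.1 1101.6]Traceback (most recent call last):
  File "<stdin>", line 8, in <module>
  File "h.py", line 14, in ray
    v=Rw@np.array([(uv[0]-m["cx"])/m["fx"],(uv[1]-m["cy"])/m["fy"],1]); return e+v*(z-e[2])/v[2]
                                                                                            ~^^^
IndexError: invalid index to scalar variable.
```

```bash
sed -i 's/Rw=np.array(m\["rotation"\])/Rw=rot(m["rotation"])/' h.py
python3 - <<'E'
from h import *
np.set_printoptions(precision=1,suppress=True)
print(env.camera_model("side"),env.camera_model("wrist"))
Z=dict(bowl_rim=66,key_top=75,lid_knob=30,cup=0,jar=0,tamper=0)
for c in ["top","side"]:
    im,d,m,Rw,e=grab(c); cv2.imwrite(f"pics/{c}0.png",im); print(c,e,Rw[:,2])
    for t,z in Z.items():
        print(t,[(np.array(o["location"]),round(o["score"],2),ray(m,Rw,e,o["location"],z)) for o in env.pinpoint(c,t)[:2]])
E
```

```text
{'fx': 519.2328156395382, 'fy': 519.2328156395382, 'cx': 319.62515956855145, 'cy': 202.70437509686138, 'eye': array([  458.5, -1092.9,   738.7]), 'rotation': array([-124.7,    1.4,   -7.1])} {'fx': 316.2999289516024, 'fy': 316.2999289516024, 'cx': 318.90665276787865, 'cy': 199.0221544985921, 'hand_eye': array([[   0. ,   -1. ,   -0.3,   81.9],
       [   1. ,    0. ,    0. ,   -0.4],
       [   0. ,   -0.3,    1. , -184.9],
       [   0. ,    0. ,    0. ,    1. ]])}
top [ 467.3 -130.1 1101.6] [ 0.1 -0.  -1. ]
bowl_rim [(array([357.6, 236.5]), 0.65, array([ 526.4, -230.7,   66. ])), (array([396.4, 266.2]), 0.34, array([ 465.3, -314.3,   66. ]))]
key_top [(array([395.7, 264.2]), 0.84, array([ 469.5, -311.2,   75. ]))]
lid_knob [(array([246.4, 269. ]), 0.86, array([450.8,   8.8,  30. ]))]
cup [(array([261.8, 207.6]), 0.61, array([590.5, -16.7,   0. ]))]
jar [(array([352.4, 154.9]), 0.72, array([ 719.4, -222.2,    0. ]))]
tamper [(array([274.6, 158.1]), 0.91, array([706.8, -41.9,   0. ]))]
side [  458.5 -1092.9   738.7] [ 0.1  0.8 -0.6]
bowl_rim [(array([313.9, 230.5]), 0.77, array([ 537.7, -228.2,   66. ])), (array([266.3, 186.8]), 0.56, array([444.6, -41.6,  66. ]))]
key_top [(array([281.7, 256.9]), 0.86, array([ 464.7, -313.7,   75. ]))]
lid_knob [(array([268.8, 188.6]), 0.84, array([449.7,   5.4,  30. ]))]
cup [(array([324.4, 198.1]), 0.94, array([587. , -14.8,   0. ]))]
jar [(array([398.1, 245.9]), 0.58, array([ 723.8, -227.4,    0. ]))]
tamper [(array([375.7, 204.1]), 0.59, array([709. , -61.1,   0. ]))]
```

View pics/top0.png

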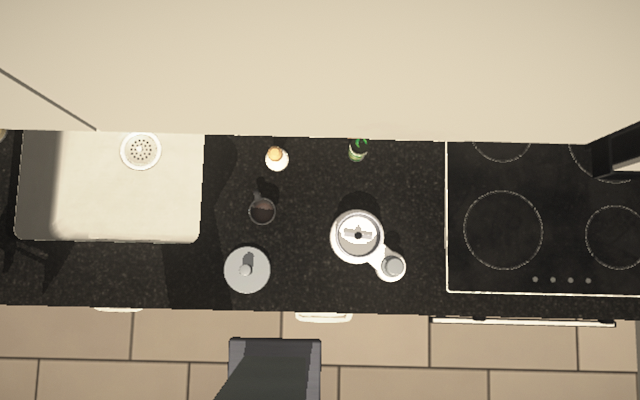

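View pics/side0.png

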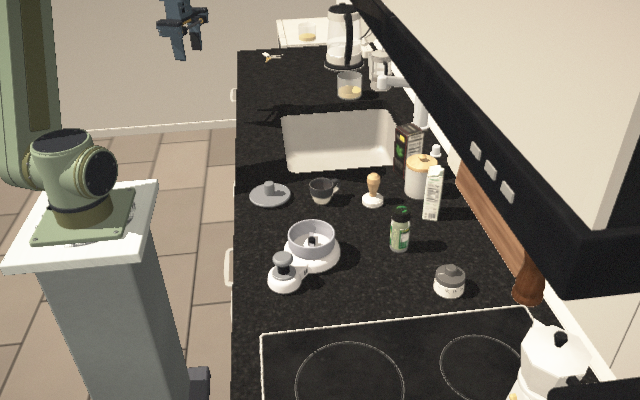

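arm_command(motion=[{"offset": [-0.04,-0.038,0],"spin": 0},{"offset": [-0.04,-0.038,0],"spin": 0},{"offset": [-0.04,-0.038,0],"spin": 0},{"offset": [-0.04,-0.038,0],"spin": 0},{"offset": [-0.04,-0.038,0],"spin": 0}])

```text
time_s: 1.42
ee_pos: [343.3, 264.4, 199.6]
ee_rot: [180.0, 0.0, 155.3]
force: [1.3, 0.0, -0.4]
gripper_width: 91.8
gripper_force: 0.0
```

arm_command(motion=[{"offset": [-0.04,-0.038,0],"spin": 0},{"offset": [-0.04,-0.038,0],"spin": 0},{"offset": [-0.04,-0.038,0],"spin": 0},{"offset": [-0.04,-0.038,0],"spin": 0},{"offset": [-0.04,-0.038,0],"spin": 0}])

```text
time_s: 2.05
ee_pos: [445.5, 8.0, 199.7]
ee_rot: [180.0, 0.1, 155.2]
force: [1.2, 0.6, 0.7]
gripper_width: 91.1
gripper_force: 0.0
```

arm_command(motion=[{"offset": [0,0,0],"spin": 0.17},{"offset": [0,0,0],"spin": 0.17},{"offset": [0,0,0],"spin": 0.17},{"offset": [0,0,0],"spin": 0.17},{"offset": [0,0,0],"spin": 0.17}])

```text
time_s: 2.68
ee_pos: [444.9, 9.7, 199.5]
ee_rot: [180.0, 0.0, 106.2]
force: [0.3, -0.8, 0.5]
gripper_width: 91.5
gripper_force: 0.0
```

arm_command(motion=[{"offset": [0,0,0],"spin": 0.17},{"offset": [0,0,0],"spin": 0.12},{"offset": [0,0,0],"spin": 0},{"offset": [0,0,0],"spin": 0}])

```text
time_s: 3.18
ee_pos: [444.9, 9.7, 199.4]
ee_rot: [180.0, -0.0, 90.0]
force: [-0.2, 0.1, -0.2]
gripper_width: 91.4
gripper_force: 0.0
```

```bash
cat >> h.py <<'E'
def disc(P,c,r,z0,z1):
    k=(np.hypot(P[...,0]-c[0],P[...,1]-c[1])<r)&(P[...,2]>z0)&(P[...,2]<z1)
    q=P[k]
    if len(q)<15: return len(q)
    ce,rad=cv2.minEnclosingCircle(q[:,:2].astype(np.float32))
    return len(q),np.round(ce,1),round(rad,1),np.round(np.median(q,0),1)
E
python3 - <<'E'
from h import *
np.set_printoptions(precision=1,suppress=True)
im,d,m,Rw,e=grab("wrist"); cv2.imwrite("pics/w1.png",im)
print(e,[(o["location"],o["score"],ray(m,Rw,e,o["location"],30)) for o in env.pinpoint("wrist","lid_knob")[:2]])
P=cloud(d,m,Rw,e)
print(disc(P,(450,7),40,38,60)); print(disc(P,(450,7),70,8,20))
E
```

```text
[444.4  91.  384.3] [([324.0, 176.9], 0.71, array([450.4,  11.2,  30. ]))]
(424, array([449.9,  10.9]), 12.9, array([450.2,  12. ,  45.4]))
(5371, array([449.8,  10.6]), 52.7, array([449.6,  15.8,  13.7]))
```

View pics/w1.png

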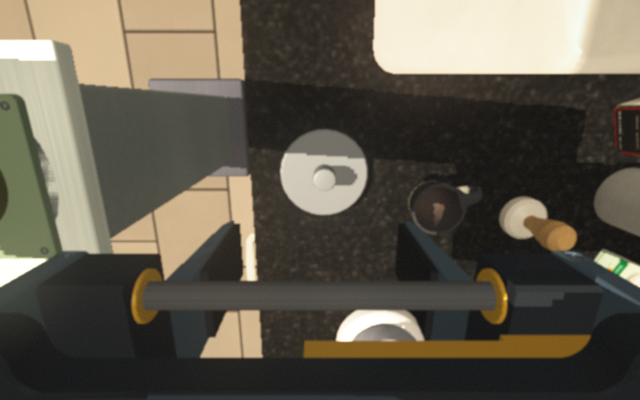

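arm_command(motion=[{"offset": [0.001,0.005,0.04],"spin": 0},{"offset": [0,0,0.05],"spin": 0},{"offset": [0,0,0.04],"spin": 0},{"offset": [0,0,0.028],"spin": 0},{"offset": [0,0,0.01],"spin": 0}])

```text
time_s: 3.9
ee_pos: [448.9, 10.7, 30.0]
ee_rot: [-179.8, -0.0, 90.0]
force: [0.5, 0.2, 0.5]
gripper_width: 91.3
gripper_force: 0.0
```

arm_command(motion=[{"offset": [0,0,0],"spin": 0},{"offset": [0,0,0],"spin": 0},{"offset": [0,0,0],"spin": 0},{"offset": [0,0,0],"spin": 0},{"offset": [0,0,0],"spin": 0}], jaw=0.01, newtons=20)

```text
time_s: 4.53
ee_pos: [450.1, 10.7, 31.6]
ee_rot: [180.0, -0.0, 89.9]
force: [-0.3, 0.7, -0.3]
gripper_width: 43.7
gripper_force: 0.0
```

arm_command(motion=[{"offset": [0,0,0],"spin": 0},{"offset": [0,0,0],"spin": 0},{"offset": [0,0,0],"spin": 0},{"offset": [0,0,0],"spin": 0},{"offset": [0,0,0],"spin": 0}])

```text
time_s: 5.15
ee_pos: [450.1, 10.7, 31.6]
ee_rot: [180.0, -0.0, 89.9]
force: [-0.4, -0.5, 5.7]
gripper_width: 10.1
gripper_force: 2.7
```

```bash
python3 - <<'E'
from h import *
np.set_printoptions(precision=1,suppress=True)
print(env.state())
im,d,m,Rw,e=grab("wrist"); cv2.imwrite("pics/w2.png",im)
im2,*_=grab("side"); cv2.imwrite("pics/s2.png",cv2.resize(im2[130:250,200:360],None,fx=4,fy=4))
E
```

```text
{'time_s': 5.15, 'qpos': array([ -0.1,  18. , 118.8,   0. ,  43.2,  -0. ]), 'qvel': array([-0. , -0. ,  0. , -0.1,  0.1, -0. ]), 'effort': array([ -0. , -31.3, -14.8,   0. ,  -0.1,  -0. ]), 'ee_pos': array([450.1,  10.7,  31.6]), 'ee_rot': array([180. ,  -0. ,  89.9]), 'force': array([-0.4, -0.5,  5.7]), 'torque': array([-0.1,  0.2,  0. ]), 'gripper_force': 2.685003010556102, 'gripper_width': 10.05701782639104}
```

View pics/s2.png

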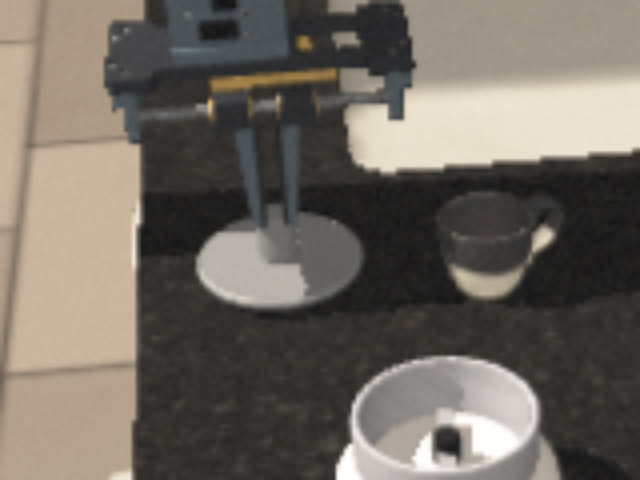

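View pics/w2.png

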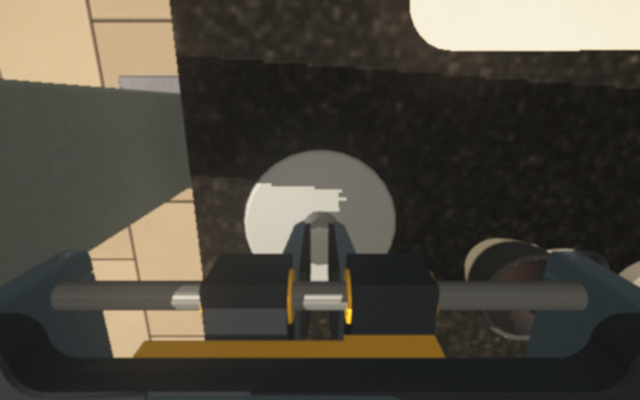

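```bash
python3 - <<'E'
from h import *
np.set_printoptions(precision=0,suppress=True,linewidth=200)
im2,d,m,Rw,e=grab("side"); P=cloud(d,m,Rw,e)
for v in range(178,198,1): print(v,[tuple(P[v,u].astype(int)) for u in range(261,277,2)])
c=im2[165:205,240:300]; cv2.imwrite("pics/s3.png",cv2.resize(c,None,fx=12,fy=12,interpolation=cv2.INTER_NEAREST))
imw,d,m,Rw,e=grab("wrist"); P=cloud(d,m,Rw,e); print(disc(P,(450,11),70,8,20))
E
```

```text
178 [(np.int64(430), np.int64(108), np.int64(0)), (np.int64(438), np.int64(-6), np.int64(69)), (np.int64(443), np.int64(-5), np.int64(68)), (np.int64(446), np.int64(110), np.int64(-3)), (np.int64(452), np.int64(105), np.int64(0)), (np.int64(457), np.int64(-2), np.int64(65)), (np.int64(462), np.int64(-8), np.int64(68)), (np.int64(468), np.int64(104), np.int64(-1))]
179 [(np.int64(430), np.int64(102), np.int64(0)), (np.int64(437), np.int64(-2), np.int64(64)), (np.int64(442), np.int64(-2), np.int64(63)), (np.int64(446), np.int64(102), np.int64(-1)), (np.int64(451), np.int64(98), np.int64(0)), (np.int64(457), np.int64(-9), np.int64(67)), (np.int64(462), np.int64(-4), np.int64(63)), (np.int64(467), np.int64(98), np.int64(-1))]
180 [(np.int64(430), np.int64(98), np.int64(0)), (np.int64(437), np.int64(-4), np.int64(62)), (np.int64(442), np.int64(-6), np.int64(63)), (np.int64(446), np.int64(98), np.int64(-2)), (np.int64(451), np.int64(96), np.int64(-1)), (np.int64(457), np.int64(-2), np.int64(59)), (np.int64(462), np.int64(-8), np.int64(62)), (np.int64(467), np.int64(92), np.int64(0))]
181 [
[... 5508 characters left out ...]
13)), (np.int64(438), np.int64(2), np.int64(10)), (np.int64(443), np.int64(1), np.int64(10)), (np.int64(448), np.int64(-2), np.int64(13)), (np.int64(453), np.int64(-2), np.int64(12)), (np.int64(458), np.int64(-4), np.int64(13)), (np.int64(463), np.int64(-3), np.int64(12))]
197 [(np.int64(428), np.int64(-4), np.int64(13)), (np.int64(433), np.int64(-5), np.int64(13)), (np.int64(438), np.int64(-4), np.int64(12)), (np.int64(443), np.int64(-1), np.int64(10)), (np.int64(448), np.int64(-4), np.int64(11)), (np.int64(453), np.int64(-9), np.int64(14)), (np.int64(458), np.int64(-7), np.int64(12)), (np.int64(463), np.int64(-8), np.int64(12))]
(11274, array([450.,  11.]), 52.7, array([450.,  29.,  14.]))
```

View pics/s3.png

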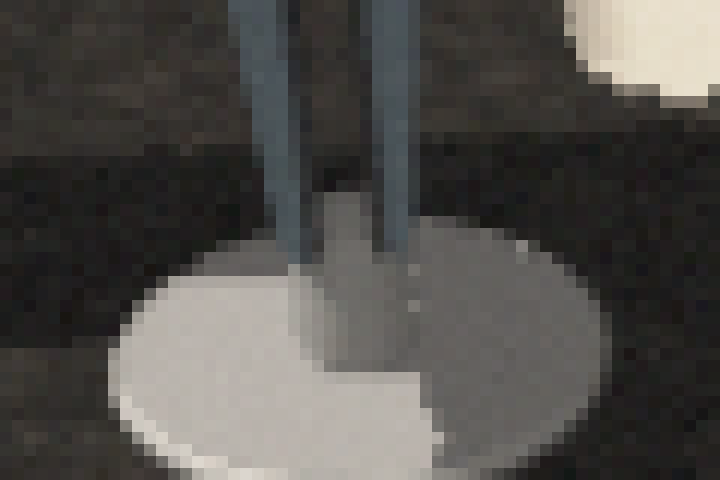

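```bash
python3 - <<'E'
from h import *
np.set_printoptions(precision=0,suppress=True,linewidth=200)
im,d,m,Rw,e=grab("wrist"); P=cloud(d,m,Rw,e)
for v in range(205,260,5): print(v,*[P[v,u].astype(int).tolist() for u in range(288,356,6)])
im,d,m,Rw,e=grab("side"); P=cloud(d,m,Rw,e)
for v in range(162,188,3): print(v,*[P[v,u].astype(int).tolist() for u in range(259,277,2)])
E
```

```text
205 [429, 27, 14] [433, 26, 13] [437, 27, 13] [441, 27, 13] [445, 27, 14] [449, 26, 13] [453, 26, 12] [457, 26, 12] [461, 26, 13] [465, 27, 14] [469, 27, 13] [473, 27, 14]
210 [428, 23, 14] [433, 23, 14] [437, 23, 13] [441, 23, 13] [445, 23, 13] [449, 23, 14] [453, 23, 14] [457, 23, 13] [461, 23, 13] [465, 23, 13] [469, 22, 12] [473, 23, 13]
215 [428, 19, 13] [432, 19, 13] [436, 19, 13] [441, 19, 13] [445, 22, 21] [449, 23, 24] [453, 23, 24] [457, 20, 16] [461, 19, 13] [465, 19, 13] [469, 19, 12] [473, 20, 14]
220 [428, 16, 13] [432, 16, 13] [436, 16, 13] [441, 19, 23] [445, 22, 30] [449, 23, 33] [452, 23, 32] [456, 21, 28] [461, 15, 13] [465, 16, 14] [469, 15, 12] [473, 16, 14]
225 [428, 12, 14] [436, 27, 52] [439, 27, 52] [442, 26, 49] [445, 22, 39] [449, 23, 42] [452, 22, 40] [456, 26, 48] [459, 27, 51] [462, 28, 53] [469, 12, 13] [473, 12, 14]
230 [428, 8, 13] [436, 27, 59] [439, 27, 60] [442, 26, 55] [445, 21, 45] [449, 21, 44] [452, 21, 44] [455, 26, 55] [458, 27, 59] [462, 27, 60] [469, 8, 13] [473, 9, 14]
235 [428, 5, 13] [437, 27, 66] [440, 27, 66] [443, 26, 63] [445, 18, 44
[... 1272 characters left out ...]
, -1] [459, -8, 88] [463, -3, 85] [470, 142, -2]
174 [426, 129, 0] [434, -12, 85] [439, -8, 82] [444, -7, 81] [447, 127, -1] [453, 126, 0] [458, -6, 78] [463, -10, 81] [469, 129, -4]
177 [425, 113, 0] [433, -5, 72] [438, -8, 73] [443, -5, 71] [446, 117, -4] [452, 111, -1] [457, -2, 67] [462, -3, 68] [468, 111, -3]
180 [425, 99, 0] [430, 101, -2] [437, -10, 66] [442, -7, 64] [446, 97, -1] [451, 97, -1] [457, -5, 61] [462, -5, 61] [467, 95, -2]
183 [424, 83, 0] [429, 83, 0] [437, -9, 57] [441, -5, 54] [446, 10, 44] [451, 8, 44] [456, -7, 54] [461, -12, 56] [466, 56, 12]
186 [424, 47, 13] [430, 44, 14] [435, 47, 12] [441, -7, 46] [445, 0, 41] [450, 0, 40] [455, 2, 39] [460, 5, 36] [465, 42, 12]
```

arm_command(motion=[{"offset": [0,0,-0.01],"spin": 0},{"offset": [0,0,0],"spin": 0},{"offset": [0,0,0],"spin": 0},{"offset": [0,0,0],"spin": 0},{"offset": [0,0,0],"spin": 0}], jaw=0.07)

```text
time_s: 6.08
ee_pos: [449.7, 10.7, 41.2]
ee_rot: [-180.0, -0.0, 89.9]
force: [0.9, 0.5, -0.5]
gripper_width: 57.1
gripper_force: 0.0
```

arm_command(motion=[{"offset": [0,0,0],"spin": 0},{"offset": [0,0,0],"spin": 0}])

```text
time_s: 6.32
ee_pos: [449.9, 10.7, 41.3]
ee_rot: [-180.0, -0.0, 89.9]
force: [-0.1, 0.8, -0.4]
gripper_width: 69.9
gripper_force: 0.0
```

```bash
python3 - <<'E'
from h import *
np.set_printoptions(precision=0,suppress=True,linewidth=200)
s=env.state(); print(s["ee_pos"],s["gripper_width"],s["force"])
im,d,m,Rw,e=grab("wrist"); P=cloud(d,m,Rw,e)
q=P[(np.abs(P[...,0]-450)<60)&(np.abs(P[...,1]-10.7)<22)&(P[...,2]>50)&(P[...,2]<110)]
for a in (-1,1):
    k=q[(q[:,0]-450)*a>20]; print(a,len(k),k.min(0) if len(k) else 0,k.max(0) if len(k) else 0)
print(disc(P,(450,11),18,38,48))
E
```

```text
[450.  11.  41.] 69.9251569963942 [-0.  1. -0.]
-1 2124 [402.  -7.  55.] [415.  29. 110.]
1 2120 [484.  -7.  55.] [497.  29. 110.]
(1284, array([450.,  11.]), 12.9, array([450.,  13.,  45.]))
```

arm_command(motion=[{"offset": [0,0,0.012],"spin": 0},{"offset": [0,0,0.012],"spin": 0},{"offset": [0,0,0.008],"spin": 0},{"offset": [0,0,0.004],"spin": 0},{"offset": [0,0,0],"spin": 0}])

```text
time_s: 7.0
ee_pos: [449.8, 10.7, 5.0]
ee_rot: [-180.0, -0.0, 89.9]
force: [-0.3, 0.2, -0.7]
gripper_width: 69.9
gripper_force: 0.0
```

```bash
python3 - <<'E'
from h import *
np.set_printoptions(precision=0,suppress=True,linewidth=200)
s=env.state(); print(s["ee_pos"],s["force"])
im,d,m,Rw,e=grab("wrist"); P=cloud(d,m,Rw,e)
for a in (-1,1):
    k=P[(np.abs(P[...,0]-450-a*42)<12)&(np.abs(P[...,1]-25)<6)&(P[...,2]>16)&(P[...,2]<80)]; print(np.sort(k[:,2])[:30:5])
E
```

```text
[450.  11.   5.] [-0.  0. -1.]
[19. 20. 20. 21. 21. 21.]
[18. 20. 20. 21. 21. 22.]
```

Tips are at about z = 19, beside the knob; close now.

arm_command(motion=[{"offset": [0,0,0],"spin": 0},{"offset": [0,0,0],"spin": 0},{"offset": [0,0,0],"spin": 0},{"offset": [0,0,0],"spin": 0},{"offset": [0,0,0],"spin": 0}], jaw=0.01, newtons=25)

```text
time_s: 7.68
ee_pos: [450.0, 10.7, 5.4]
ee_rot: [180.0, -0.0, 89.9]
force: [0.9, 0.2, 0.4]
gripper_width: 25.2
gripper_force: 25.0
```

arm_command(motion=[{"offset": [0,0,0],"spin": 0},{"offset": [0,0,0],"spin": 0},{"offset": [0,0,0],"spin": 0},{"offset": [0,0,0],"spin": 0}])

```text
time_s: 8.18
ee_pos: [450.1, 10.7, 5.4]
ee_rot: [180.0, -0.0, 89.9]
force: [0.8, -0.0, 0.9]
gripper_width: 25.5
gripper_force: 25.0
```

arm_command(motion=[{"offset": [0,0,-0.015],"spin": 0},{"offset": [0,0,-0.03],"spin": 0},{"offset": [0,0,-0.04],"spin": 0},{"offset": [0,0,-0.04],"spin": 0},{"offset": [0,0,-0.02],"spin": 0}])

```text
time_s: 8.8
ee_pos: [450.4, 10.7, 152.2]
ee_rot: [179.9, -0.0, 89.9]
force: [0.5, 0.3, -2.0]
gripper_width: 25.4
gripper_force: 25.0
```

arm_command(motion=[{"offset": [-0.03,-0.006,0],"spin": 0},{"offset": [-0.048,-0.01,0],"spin": 0},{"offset": [-0.048,-0.01,0],"spin": 0},{"offset": [-0.048,-0.01,0],"spin": 0},{"offset": [-0.048,-0.01,0],"spin": 0}])

```text
time_s: 9.43
ee_pos: [402.7, -212.5, 150.0]
ee_rot: [-180.0, -0.0, 89.9]
force: [1.0, 0.3, -1.6]
gripper_width: 25.4
gripper_force: 25.0
```

arm_command(motion=[{"offset": [-0.02,-0.004,0],"spin": 0},{"offset": [0,0,0],"spin": 0},{"offset": [0,0,0],"spin": 0}])

```text
time_s: 9.8
ee_pos: [399.4, -230.4, 150.0]
ee_rot: [-180.0, -0.1, 89.9]
force: [-0.0, 0.1, -1.9]
gripper_width: 25.6
gripper_force: 25.0
```

```bash
python3 - <<'E'
from h import *
np.set_printoptions(precision=1,suppress=True)
s=env.state(); print(s["ee_pos"],s["gripper_width"],s["force"])
for c in ("wrist","side","top"):
    im,d,m,Rw,e=grab(c); P=cloud(d,m,Rw,e)
    if c=="wrist": cv2.imwrite("pics/w4.png",im)
    for t,z in (("bowl_rim",66),("key_top",75)):
        print(c,t,[(np.array(o["location"]),round(o["score"],2),ray(m,Rw,e,o["location"],z)[:2]) for o in env.pinpoint(c,t)[:2]])
    print(disc(P,(530,-230),60,59,72),disc(P,(467,-312),35,68,82))
E
```

```text
[ 399.4 -230.4  150. ] 25.577261207297372 [-0.   0.1 -1.9]
wrist bowl_rim [(array([465.3, 199.8]), 0.6, array([ 529. , -230.4]))]
wrist key_top []
(2150, array([ 529.9, -232.7]), 50.2, array([ 536.7, -230.5,   65.1])) 0
side bowl_rim [(array([310.8, 232.7]), 0.64, array([ 530.4, -234.7]))]
side key_top [(array([282.8, 253.5]), 0.65, array([ 467.5, -303.7]))]
(336, array([ 528.9, -233.3]), 52.3, array([ 530.4, -240.1,   63.2])) (229, array([ 464.9, -310.6]), 20.8, array([ 465.1, -313.6,   73.1]))
top bowl_rim [(array([356.2, 233.9]), 0.77, array([ 531.9, -227.7]))]
top key_top [(array([397.3, 264.3]), 0.72, array([ 469.4, -314.6]))]
(235, array([ 529.4, -231.8]), 49.9, array([ 543.6, -233. ,   66. ])) (202, array([ 464.5, -307.9]), 20.2, array([ 461.6, -311.9,   74.9]))
```

View pics/w4.png

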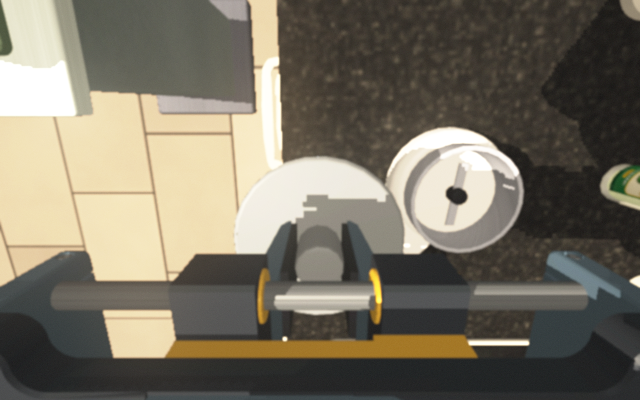

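arm_command(motion=[{"offset": [-0.001,0.03,0],"spin": 0},{"offset": [-0.001,0.04,0],"spin": 0},{"offset": [0,0.04,0],"spin": 0},{"offset": [0,0.0205,0],"spin": 0},{"offset": [0,0,0],"spin": 0}])

```text
time_s: 10.88
ee_pos: [531.1, -233.2, 149.8]
ee_rot: [-180.0, -0.0, 90.0]
force: [-1.3, -0.1, -1.1]
gripper_width: 25.2
gripper_force: 25.0
```

arm_command(motion=[{"offset": [0,0,0.02],"spin": 0},{"offset": [0,0,0.025],"spin": 0},{"offset": [0,0,0.015],"spin": 0},{"offset": [0,0,0.008],"spin": 0},{"offset": [0,0,0],"spin": 0}])

```text
time_s: 11.5
ee_pos: [529.9, -233.4, 82.3]
ee_rot: [-180.0, -0.0, 89.9]
force: [-0.1, -0.7, -1.6]
gripper_width: 25.4
gripper_force: 25.0
```

```bash
python3 - <<'E'
from h import *
np.set_printoptions(precision=1,suppress=True)
s=env.state(); print(s["ee_pos"],s["gripper_width"],s["force"])
for c in ("side","wrist"):
    im,d,m,Rw,e=grab(c); P=cloud(d,m,Rw,e)
    print(c,disc(P,(530,-232),60,86,95),disc(P,(530,-232),56,57,68))
E
```

```text
[ 529.9 -233.4   82.3] 25.438633890027933 [-0.1 -0.7 -1.6]
side (890, array([ 529. , -234.8]), 53.0, array([ 526.2, -249.7,   89.3])) (218, array([ 529.9, -235.7]), 49.8, array([ 527.4, -272.8,   62.5]))
wrist (11314, array([ 529.8, -232.9]), 52.7, array([ 529.5, -209.5,   90.9])) (298, array([ 531.3, -193.4]), 30.9, array([ 532. , -184.7,   64.3]))
```

arm_command(motion=[{"offset": [0,0,0.005],"spin": 0},{"offset": [0,0,0.005],"spin": 0},{"offset": [0,0,0.003],"spin": 0},{"offset": [0,0,0.002],"spin": 0},{"offset": [0,0,0],"spin": 0}])

```text
time_s: 12.22
ee_pos: [530.1, -233.3, 67.1]
ee_rot: [-180.0, -0.0, 89.9]
force: [0.1, 0.3, -2.2]
gripper_width: 25.5
gripper_force: 25.0
```

arm_command(motion=[{"offset": [0,0,0.001],"spin": 0},{"offset": [0,0,0.001],"spin": 0},{"offset": [0,0,0.001],"spin": 0},{"offset": [0,0,0],"spin": 0}])

```text
time_s: 12.72
ee_pos: [530.1, -233.3, 64.2]
ee_rot: [-180.0, -0.0, 89.9]
force: [0.7, 0.3, -0.5]
gripper_width: 25.3
gripper_force: 25.0
```

arm_command(motion=[{"offset": [0,0,0.001],"spin": 0},{"offset": [0,0,0],"spin": 0},{"offset": [0,0,0],"spin": 0}])

```text
time_s: 13.1
ee_pos: [530.3, -233.4, 63.7]
ee_rot: [180.0, 0.0, 89.9]
force: [-1.2, 0.3, 3.1]
gripper_width: 25.2
gripper_force: 25.0
```

arm_command(motion=[{"offset": [0,0,0],"spin": 0},{"offset": [0,0,0],"spin": 0},{"offset": [0,0,0],"spin": 0},{"offset": [0,0,0],"spin": 0},{"offset": [0,0,0],"spin": 0}], jaw=0.06)

```text
time_s: 13.72
ee_pos: [530.2, -233.4, 63.3]
ee_rot: [180.0, -0.0, 89.9]
force: [0.3, 0.1, -0.5]
gripper_width: 59.9
gripper_force: 0.0
```

arm_command(motion=[{"offset": [0,0,-0.01],"spin": 0},{"offset": [0,0,-0.03],"spin": 0},{"offset": [0,0,-0.03],"spin": 0},{"offset": [0,0,-0.03],"spin": 0},{"offset": [0,0,-0.01],"spin": 0}])

```text
time_s: 14.35
ee_pos: [531.2, -233.9, 175.9]
ee_rot: [179.8, 0.1, 89.9]
force: [0.1, -0.0, -0.8]
gripper_width: 60.0
gripper_force: 0.0
```

arm_command(motion=[{"offset": [-0.03,-0.024,0],"spin": 0},{"offset": [-0.03,-0.025,0],"spin": 0},{"offset": [-0.016,-0.016,0],"spin": 0},{"offset": [0,0,0],"spin": 0},{"offset": [0,0,0],"spin": 0}], jaw=0)

```text
time_s: 14.98
ee_pos: [465.3, -308.8, 173.0]
ee_rot: [-180.0, -0.0, 89.9]
force: [0.3, -0.8, -0.1]
gripper_width: 12.5
gripper_force: 0.0
```

```bash
python3 - <<'E'
from h import *
np.set_printoptions(precision=1,suppress=True)
s=env.state(); print(s["ee_pos"],s["gripper_width"],s["force"])
for c in ("side","wrist"):
    im,d,m,Rw,e=grab(c); P=cloud(d,m,Rw,e); cv2.imwrite(f"pics/{c}5.png",im)
    k=P[(np.abs(np.hypot(P[...,0]-530,P[...,1]+233)-35)<14)&(abs(P[...,2]-72)<12)]
    print(c,"lid",disc(P,(530,-233),60,66,80),disc(P,(530,-233),20,97,110),"plane",np.linalg.lstsq(np.c_[k[:,:2]-[530,-233],np.ones(len(k))],k[:,2],rcond=None)[0].tolist())
    print("key",disc(P,(466,-310),35,68,82),[ray(m,Rw,e,o["location"],75) for o in env.pinpoint(c,"key_top")[:1]])
E
```

```text
[ 465.3 -308.8  173. ] 12.464248427323234 [ 0.3 -0.8 -0.1]
side lid (1080, array([ 528.5, -235.5]), 53.7, array([ 527.5, -245.2,   70.8])) (94, array([ 529.1, -233.6]), 14.3, array([ 529.2, -236.6,  102. ])) plane [-0.0007263300823983384, 0.012476250004571643, 70.84172114067606]
key (231, array([ 465.2, -310.6]), 19.9, array([ 465.6, -313.7,   73.3])) [array([ 468. , -305.4,   75. ])]
wrist lid (10620, array([ 529.6, -233.3]), 52.8, array([ 526.8, -228.8,   71.9])) (890, array([ 529.3, -233.2]), 13.0, array([ 528.5, -233.1,  103.7])) plane [-6.570806724146305e-05, -0.000508412707855399, 71.92014690603588]
key (1389, array([ 465.5, -308.8]), 20.4, array([ 465.4, -307.2,   74.4])) [array([ 464.4, -308.8,   75. ])]
```

View pics/wrist5.png

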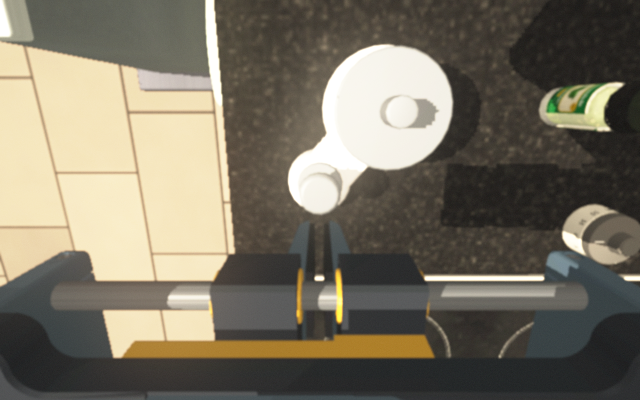

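arm_command(motion=[{"offset": [0,0,0.02],"spin": 0},{"offset": [0,0,0.035],"spin": 0},{"offset": [0,0,0.03],"spin": 0},{"offset": [0,0,0.015],"spin": 0},{"offset": [0,0,0.004],"spin": 0}])

```text
time_s: 15.8
ee_pos: [465.2, -309.0, 68.8]
ee_rot: [-180.0, -0.0, 90.0]
force: [0.2, -0.6, -0.7]
gripper_width: 0.8
gripper_force: 0.0
```

arm_command(motion=[{"offset": [0,0,0.002],"spin": 0},{"offset": [0,0,0.002],"spin": 0},{"offset": [0,0,0],"spin": 0},{"offset": [0,0,0],"spin": 0}])

```text
time_s: 16.3
ee_pos: [465.2, -309.4, 65.7]
ee_rot: [180.0, 0.0, 89.9]
force: [0.8, -0.4, -0.8]
gripper_width: 0.4
gripper_force: 0.0
```

arm_command(motion=[{"offset": [0,0,0.002],"spin": 0},{"offset": [0,0,0.002],"spin": 0},{"offset": [0,0,0.002],"spin": 0},{"offset": [0,0,0],"spin": 0}])

```text
time_s: 16.8
ee_pos: [465.1, -309.3, 59.5]
ee_rot: [180.0, -0.0, 89.9]
force: [-0.4, 1.5, 4.3]
gripper_width: 0.3
gripper_force: 1.9
```

arm_command(motion=[{"offset": [0,0,0.002],"spin": 0},{"offset": [0,0,0.002],"spin": 0},{"offset": [0,0,0],"spin": 0}])

```text
time_s: 17.18
ee_pos: [465.1, -309.3, 55.4]
ee_rot: [180.0, -0.0, 89.9]
force: [-1.7, 1.1, 6.1]
gripper_width: 0.4
gripper_force: 2.6
```

arm_command(motion=[{"offset": [0,0,0.002],"spin": 0},{"offset": [0,0,0.002],"spin": 0},{"offset": [0,0,0.002],"spin": 0},{"offset": [0,0,0],"spin": 0},{"offset": [0,0,0],"spin": 0}])

```text
time_s: 17.8
ee_pos: [465.1, -309.3, 49.7]
ee_rot: [180.0, 0.0, 89.9]
force: [-2.4, 1.4, 8.0]
gripper_width: 0.6
gripper_force: 3.5
```

arm_command(motion=[{"offset": [0,0,0],"spin": 0},{"offset": [0,0,0],"spin": 0},{"offset": [0,0,0],"spin": 0},{"offset": [0,0,0],"spin": 0},{"offset": [0,0,0],"spin": 0}])

```text
time_s: 18.42
ee_pos: [465.1, -309.3, 49.8]
ee_rot: [180.0, 0.0, 89.9]
force: [-2.0, 1.3, 6.9]
gripper_width: 0.7
gripper_force: 3.5
```

```bash
python3 - <<'E'
from h import *
np.set_printoptions(precision=1,suppress=True)
s=env.state(); print(s["ee_pos"],s["force"])
for c in ("side","wrist"):
    im,d,m,Rw,e=grab(c); P=cloud(d,m,Rw,e)
    print(c,"lid",disc(P,(530,-233),60,66,80),"key",disc(P,(465.5,-309),21,50,67))
cv2.imwrite("pics/s6.png",cv2.resize(grab("side")[0][150:330,200:440],None,fx=3,fy=3))
E
```

```text
[ 465.1 -309.3   49.8] [-2.   1.3  6.9]
side lid (690, array([ 531.3, -236.5]), 53.0, array([ 529.9, -257.4,   70.8])) key (159, array([ 465.8, -310.5]), 19.8, array([ 464.8, -321.2,   61.5]))
wrist lid (31167, array([ 529.3, -233.1]), 52.9, array([ 524.4, -225.2,   71.8])) key (1295, array([ 465.5, -308.1]), 20.3, array([ 465.4, -297. ,   62.3]))
```

View pics/s6.png

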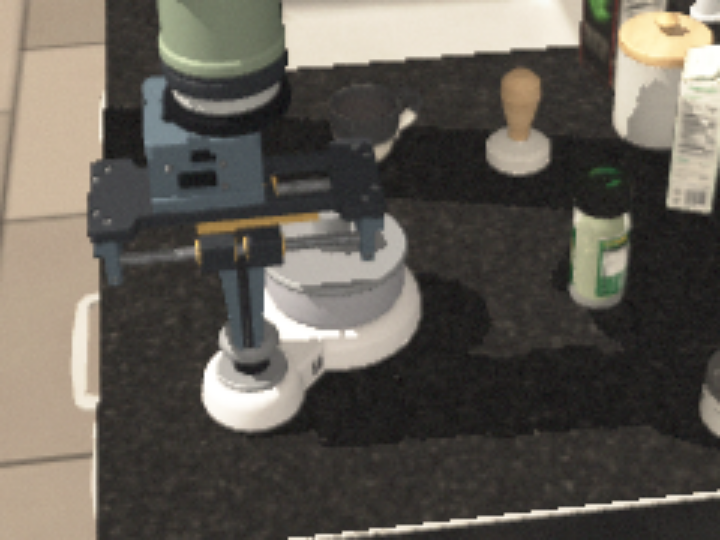

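The lid is seated on the bowl. The fingertips hold the key at about z = 62, half way down, and the cup, jar and tamper are untouched.

```bash
python3 -c "
from workcell import env
print(env.job_done())"
```

```text
the job is handed in; nothing more can be done
None
```

I handed the job in with the lid level on the rim and released, and the closed fingertips holding the key about 12 mm down at roughly 7–8 N; no verdict came back. My first grasp closed on top of the knob because the fingertips sit about 14 mm behind the reported TCP, not ahead of it. The second grasp held, and neither the lid nor the bystanders were disturbed.

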